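# Tare the balance with its draught flap shut

### The arm

A 6-joint arm with a two-finger parallel gripper is mounted at the origin on the work surface. World frame = base frame: x ahead of the robot, y to its left, z up, the work surface at z = 0. Lengths are in m, angles in rad, forces in N, time in s.
With the tool pointing down it reaches from about 0.325 to 0.875 m from the base axis. Payload 4.4 kg.
Tool frame: the origin (TCP) lies midway between the tips of the shut fingers; the grasp point (between the pads) lies 19 mm behind it (ctrl.grasp_offset is the z of the grasp point in the tool frame, in m); z points along the fingers, y is the direction in which the jaws open and shut (so a half turn about z gives the same grasp; the last joint's range is limited). The gripper opens to 85 mm and grips with 20 to 120 N. Pads are 22 mm wide; open, the fingers measure 114 mm over their backs; the gripper's body (76 mm by 85 mm) begins 54 mm behind the grasp point. The pads swing forward as they close: fully open they stand 13 mm farther back than shut.
Start: joints at [-1.49, 0.207, 1.542, -0, 1.393, -0.15], TCP at [0.132, -0.56, 0.231] pointing down, gripper open.
Joint ranges: [-2.73, 2.73], [-0.86, 2.22], [0.23, 2.46], [-1.11, 4.25], [0.08, 2.63], [-2.82, 2.82]. Speed limits (rad/s): [2.79, 2.79, 3.14, 3.14, 3.14, 3.14].

### API

Orientations are given as a rotation vector (axis times angle).
In Python, from station import ctrl gives the robot as it stands. Calls block until the motion is done:
- ctrl.reach(position, orientation): joint-space move of the TCP to a pose.
- ctrl.move_l(position, velocity=0.15, frame=None, f_stop=None): straight line of the TCP; frame=None keeps the orientation; velocity is the mean speed in m/s. With f_stop (N) it stops when the force on the tool has changed by that much, and returns True; else False.
- ctrl.move_j(angles): joint-space move.
- ctrl.gripper_to(opening): opening from 0.0 (shut) to 1.0 (fully open); the grip force is fixed at half the most; returns when the fingers have stopped.
- ctrl.pause(seconds).
- ctrl.inverse_kinematics(position, orientation): joint angles nearest the present ones, or None.
- ctrl.grab_frame(name): name is "side" or "top"; returns the picture (384x512x3 uint8, red, green, blue); there is no depth.
- ctrl.calibration(name): a dict with "camera_matrix" (3x3 intrinsics, pixels), "k1" (the pictures are not rectified: a ray, as slopes to the right and down, at radius r is drawn at 1 + k1 r^2 times it, then the intrinsics apply), "rvec" (rotation vector, rad) and "tvec" (3), from world to camera coordinates, as OpenCV has them. Camera axes: x right, y down, z forward; pixel columns grow to the right and rows downward; lengths in m; the calibration is good to about 2 mm. A picture is of the moment at which its call begins. calibration takes no time and is no camera call.
A pose or a line that the arm cannot do raises ctrl.MotionError and nothing moves.
- ctrl.close_job(): hands the job in, once; it reports no verdict.
Readings, each from a call of its own:
- ctrl.get_time_s(): time.
- ctrl.get_joints(): joint angles.
- ctrl.get_joint_vel(): joint speeds.
- ctrl.get_joint_torque(): joint torques, N m.
- ctrl.get_position(): TCP position.
- ctrl.get_ee_rot(): TCP orientation.
- ctrl.get_ft_force(): force on the tool from outside, world axes, zero at the start.
- ctrl.get_moment(): the same for the moment, N m.
- ctrl.get_gripper_width(): opening from 0.0 (shut) to 1.0 (fully open).
Only numpy, scipy, OpenCV 4.12 (cv2) and the standard library are available. Lean on these libraries where they do the work, as an engineer would, in place of code of your own. Each camera call takes 0.05 s, during which the arm holds its last target. There are 200 camera calls.

### The job

The glass dish is on the balance pan, ready for weighing trim weights. Push the clear flap down fully shut over the dish, then reach a fingertip into the round well at the front of the balance, press the sunken tare key right down, and let it come up again. Only touch and push, gently: pinch and lift nothing, do not press the square power key, and leave the dish and the things on the counter where they are.

Things in the scene. Friction and masses are not known exactly. Their poses are not given: they have to be found in the camera images.
- balance: Milligram balance, fixed; white housing 235 (x) x 190 (y) mm, flat deck 55 mm above the counter. Origin: centre of its footprint at counter height; x points from its front (key side) to its rear, z up. Along the deck's front, from right (-y) to left (+y): round well with the tare key, flat display, smaller square well with the power key. Behind them is the clear weighing chamber.
- flap (a joint): Angle of the clear flap that lids the chamber, rad: 0 = shut, flat on the chamber walls (upper face 92.5 mm above the counter); grows as it opens up and back, upright at 1.57, stop at 1.9; starts well open. Its stiff hinge (0.17 N m; flap 0.16 kg) keeps it at any angle: it never falls by itself and must be pushed all the way down, with 1 to 2 N near the free edge.
- flap_hinge (a point): Point on the hinge axis, middle of the chamber's rear rim, 107 mm behind the balance's centre, 87.5 mm above the counter, level with the underside of the shut flap; the axis runs along the balance's y. Axes as the balance's.
- flap_edge (a point): Middle of the flap's free edge, at half thickness; moves with the flap. x points along the flap to the hinge, y along the hinge axis, z out of its outer face (up when shut, rearward when upright). The flap is 5 mm thick, 174 mm wide (y), 152 mm from hinge to this edge, plus a flat tab 12 x 44 mm beyond it.
- tare_top (a point): Centre of the top of the round black tare key (26 mm across) in the middle of a round open well 44 mm across; moves with the key. At rest the top is 12 mm below the deck (43 mm above the counter); the well's floor is 22 mm below the deck. The well's centre is 80 mm in front of and 55 mm to the right (-y) of the balance's centre.
- tare_key (a joint): Travel of the tare key, m: 0 = up, 0.004 = right down; sprung, starts to move at about 1.5 N and is right down at about 5 N, comes up by itself.
- power_top (a point): Centre of the top of the square black power key, 15 mm wide, in a square well 30 mm wide at the left (+y) of the display; its top is also 12 mm below the deck. Not to be pressed.
- power_key (a joint): Travel of the power key, m: 0 = up, 0.004 = right down.
- dish: Loose glass petri dish, 60 mm diameter, 15 mm high, standing on the round steel pan in the chamber. Origin: centre of its underside, 61 mm above the counter.
- cup: Loose titanium fastener cup with a few screws in it, 52 mm diameter, 42 mm high, on the counter beside the balance. Origin: centre of its underside.
- ring: Loose black anodized lid ring, 68 mm outer and 52 mm inner diameter, 10 mm high, flat on the counter beside the balance. Origin: centre of its underside.
- weight: Loose polished tungsten balance weight, upright cylinder 25 mm diameter, 20 mm high, on the counter beside the balance. Origin: centre of its underside.
- pan (a point): Centre of the top of the round steel pan (100 mm across) in the shallow clear weighing chamber, 61 mm above the counter, 30 mm behind the balance's centre; axes as the balance's. The chamber's walls (4 mm thick, outside x -75 to +75 mm, y -85 to +85 mm from here) end 87 mm above the counter.
Mind the look-alikes: they are no part of the job. Of the things that look like the dish, the smallest one is meant.

How it is judged:
On the way, in this order (a step that is already met when the one before it is completed fails the run):
1. the flap is pushed fully shut (under 0.03 rad) for 0.2 s (value of joint flap below 0.03 rad), for 0.2 s.
2. with the flap shut, the tare key is pressed right down (at least 3 of its 4 mm) for 0.2 s (value of joint tare_key above 0.003 m and value of joint flap below 0.03 rad), for 0.2 s.
At the end, for the whole second after the job is handed in: The flap is fully shut (under 0.03 rad), the tare key has come up again (under 1 mm), the power key is up, the dish stands within 15 mm and the cup, ring and weight within 20 mm of where they began (value of joint flap below 0.03 rad and value of joint each of tare_key, power_key below 0.001 m and distance of dish from where it was at the start of the episode below 0.015 m and linear speed of dish below 0.02 m/s and distance of each of cup, ring, weight from where it was at the start of the episode below 0.02 m); the robot touches nothing.
It fails at once if the power key is pressed (2 mm or more) (value of joint power_key above 0.002 m).
It fails at once if the flap is pinched between the fingers (contact force between the fingers and balance above 1 N and z of the grasp point in the frame of flap_edge between -0.005 and 0.005 m and x of the grasp point in the frame of flap_edge between -0.015 and 0.15 m and y of the grasp point in the frame of flap_edge between -0.09 and 0.09 m).
It fails at once if the balance is leaned on hard (over 40 N) (contact force between any of the fingers, the arm and balance above 40 N).
It fails at once if the dish is lifted or shoved (over 15 mm) (distance of dish from where it was at the start of the episode above 0.015 m).
It fails at once if the cup, ring or weight is lifted or shoved (over 20 mm) (distance of any of cup, ring, weight from where it was at the start of the episode above 0.02 m).
It also fails if it takes over 51 s, if anything falls off the work surface, if the arm or the gripper's body presses on something with over 40 N, if the wrist force passes 120 N, or if a joint passes its speed limit or range.

## Working session

There is one attempt and no reset: what is moved stays moved. The work goes in short steps, each a Python script; the robot and the scene stay as the last script left them, time stands still between calls to the robot, and variables do not carry over. Pictures are saved under pics/ and viewed, about 8 in all and at most 12, crops included, and the job is handed in when it is done.

```bash
mkdir -p pics; ls; python3 - <<'E'
from station import ctrl
import cv2
for n in("side","top"):
    im=ctrl.grab_frame(n); cv2.imwrite(f"pics/{n}0.png",im[:,:,::-1])
    c=ctrl.calibration(n); print(n,c)
print(ctrl.get_time_s(),ctrl.get_ee_rot(),ctrl.grasp_offset)
E
```

```text
pics
side {'camera_matrix': array([[413.62924421,   0.        , 249.50763097],
       [  0.        , 413.62924421, 194.58079877],
       [  0.        ,   0.        ,   1.        ]]), 'k1': 0.01811027065184077, 'rvec': array([ 2.36483401, -0.47432067,  0.20074938]), 'tvec': array([-0.55284944,  0.22671909,  0.7573174 ])}
top {'camera_matrix': array([[487.22560402,   0.        , 254.0793994 ],
       [  0.        , 487.22560402, 192.85852222],
       [  0.        ,   0.        ,   1.        ]]), 'k1': 0.0504525192546069, 'rvec': array([ 2.16881499, -2.15345296,  0.12857869]), 'tvec': array([0.02063164, 0.61087385, 1.16347976])}
0.1 [-3.11858902e+00 -3.61475086e-01 -9.47209617e-05] -0.0187
```

View pics/side0.png

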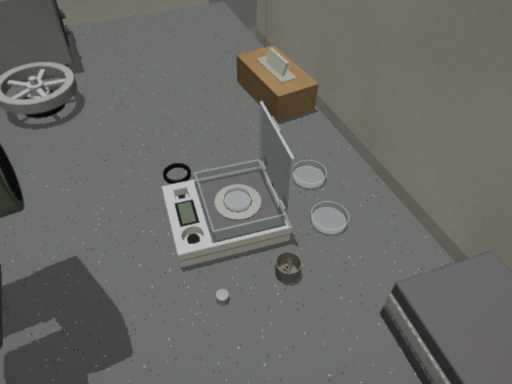

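View pics/top0.png

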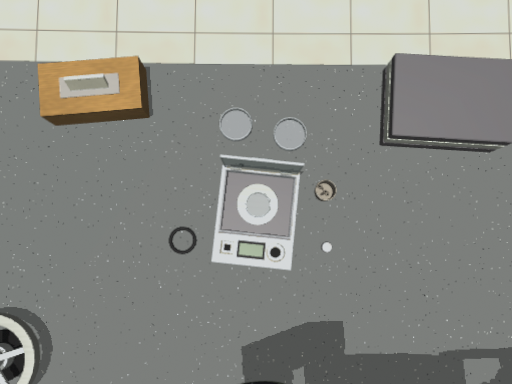

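Top view: the balance's front faces the robot (image bottom), with the tare key near (275,252), power near (227,247), and the dish on the pan near (258,204). The flap stands about upright at row 160. The cup is near (325,190), the ring near (183,240) and the weight near (327,247). Next I'll take the key centres and housing corners in code.

```bash
cat > h.py <<'E'
import numpy as np, cv2
from station import ctrl
def cam(n):
    c=ctrl.calibration(n); return c["camera_matrix"],c["k1"],cv2.Rodrigues(c["rvec"])[0],np.array(c["tvec"])
def D(k1): return np.array([k1,0,0,0,0.])
def ray(n,uv):
    K,k1,R,t=cam(n)
    p=cv2.undistortPoints(np.array([[uv]],float),K,D(k1))[0,0]
    return -R.T@t, R.T@np.array([p[0],p[1],1])
def onz(n,uv,z):
    o,d=ray(n,uv); return o+d*(z-o[2])/d[2]
def proj(n,P):
    K,k1,R,t=cam(n)
    return cv2.projectPoints(np.atleast_2d(P).astype(float),cv2.Rodrigues(R)[0],t,K,D(k1))[0][:,0]
E
python3 - <<'E'
from h import *
im=cv2.imread("pics/top0.png"); g=cv2.cvtColor(im,cv2.COLOR_BGR2GRAY)
# black keys
x0,y0=205,235
m=(g[y0:275,x0:300]<45).astype(np.uint8)
n,l,s,c=cv2.connectedComponentsWithStats(m)
for i in range(1,n):
    if s[i,4]>15: print("dark",s[i],c[i]+[x0,y0],onz("top",c[i]+[x0,y0],.043))
m=np.uint8(g>150); m[:150]=0;m[280:]=0;m[:,:200]=0;m[:,:][:,312:]=0
cs,_=cv2.findContours(m,cv2.RETR_EXTERNAL,cv2.CHAIN_APPROX_NONE)
for k in cs:
    if cv2.contourArea(k)>400:
        a=cv2.approxPolyDP(k,4,True)[:,0]; print("poly",cv2.contourArea(k)); 
        for p in a: print(p,onz("top",p,.055)[:2])
for nm,(x,y,w,h) in {"top":(205,145,110,130),"side":(150,95,160,175)}.items():
    i=cv2.imread(f"pics/{nm}0.png")[y:y+h,x:x+w]
    f=4 if nm=="top" else 3.4
    cv2.imwrite(f"pics/{nm}_c.png",cv2.resize(i,None,fx=f,fy=f,interpolation=cv2.INTER_CUBIC))
a=cv2.imread("pics/top_c.png");b=cv2.imread("pics/side_c.png")
H=max(a.shape[0],b.shape[0]); o=np.zeros((H,a.shape[1]+b.shape[1],3),np.uint8)
o[:a.shape[0],:a.shape[1]]=a;o[:b.shape[0],a.shape[1]:]=b
o=cv2.resize(o,None,fx=.8,fy=.8); print(o.shape);cv2.imwrite("pics/c0.png",o)
E
```

```text
dark [20 10  5  5 16] [226.8125 247.125 ] [0.4775258  0.08985952 0.043     ]
dark [66 13  9  9 55] [274.61818182 252.14545455] [ 0.46631443 -0.02554803  0.043     ]
poly 1353.5
[255 183] [0.63258747 0.02291873]
[242 189] [0.61767456 0.05433991]
[236 207] [0.57377595 0.06838525]
[245 222] [0.53773209 0.0463254 ]
[260 225] [0.53078118 0.01020958]
[275 215] [ 0.55510894 -0.02579633]
[277 198] [ 0.59633682 -0.03055814]
[268 186] [ 0.62546637 -0.00867714]
poly 3153.5
[222 165] [0.67629256 0.10367223]
[211 261] [0.44444469 0.12635026]
[290 270] [ 0.42461175 -0.06161095]
[299 174] [ 0.65545035 -0.08397482]
[239 170] [0.66426324 0.06210631]
[296 178] [ 0.64556517 -0.0766536 ]
[289 237] [ 0.50258538 -0.05941638]
[223 231] [0.51579144 0.09889426]
[219 226] [0.52770291 0.10867599]
[225 170] [0.66400827 0.09619251]
[238 168] [0.66917879 0.06459453]
(476, 787, 3)
```

View pics/c0.png

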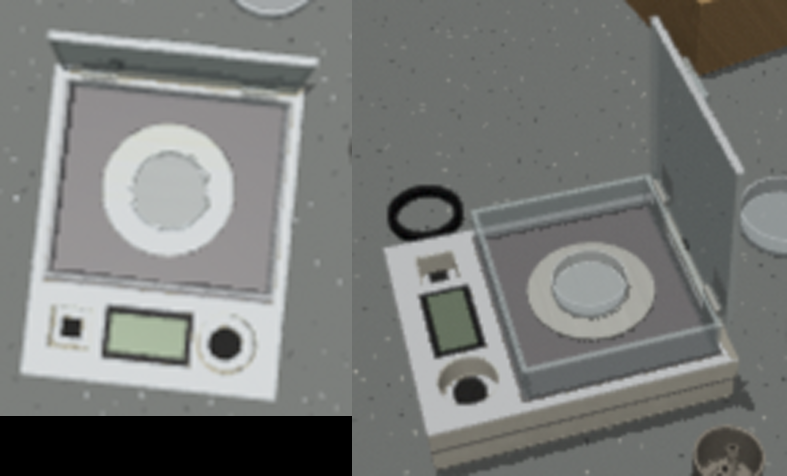

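Housing corners give a 189 x 233 mm footprint, as specified. The tare position predicted from that footprint agrees with the key I measured to about 1 mm. The power key is 116 mm to the left. Next I get the flap angle from its free-edge corners, by intersecting rays with the planes of the flap's sides, and check that the planned poses are reachable.

```bash
cat >> h.py <<'E'
C=np.array([.5502,.0211]); PSI=-.101
Rb=np.array([[np.cos(PSI),-np.sin(PSI)],[np.sin(PSI),np.cos(PSI)]])
def w(x,y,z): return np.r_[C+Rb@[x,y],z]       # balance -> world
def b(P): return np.r_[Rb.T@(np.asarray(P)[:2]-C),P[2]]
ROT=np.pi*np.array([np.cos(PSI/2),np.sin(PSI/2),0]) # tool down, tool x = balance x, jaws along balance y
HX,HZ=.107,.0875
E
python3 - <<'E'
from h import *
print("tare pred",w(-.08,-.055,.043),"pan",b(onz("top",[258,204],.065)))
n=np.r_[Rb[:,1],0]
for c,uv,s in (("side",(261.4,101.6),.087),("side",(293,157.5),-.087),("top",(220.6,155.3),.087),("top",(304,163.8),-.087)):
    o,d=ray(c,uv); P0=w(0,s,0); P=b(o+d*((P0-o)@n)/(d@n))
    print(c,s,P,"r",np.hypot(P[0]-HX,P[2]-HZ),"th",np.arctan2(P[2]-HZ,HX-P[0]))
for p in [(.17,0,.40),(.17,0,.32),(.17,0,.20),(0,0,.20),(-.018,0,.0925),(-.08,-.055,.14),(-.08,-.055,.04)]:
    print(p,w(*p),ctrl.inverse_kinematics(w(*p),ROT))
E
```

```text
tare pred [ 0.46506213 -0.02555344  0.043     ] pan [ 0.03069284 -0.00260763  0.065     ]
side 0.087 [0.10560395 0.087      0.23594062] r 0.14844718354295125 th 1.561391845256494
side -0.087 [ 0.10505678 -0.087       0.2390616 ] r 0.15157406148216473 th 1.5579756906269921
top 0.087 [0.11094454 0.087      0.21225148] r 0.12481382217228666 th 1.6024049634852815
top -0.087 [ 0.10481895 -0.087       0.24933464] r 0.16184934131148712 th 1.5573201098735572
(0.17, 0, 0.4) [0.71933365 0.00395918 0.4       ] [-1.14616072e-01  4.71179287e-01  8.58580092e-01 -4.44089210e-16
  1.81183327e+00  1.55718025e+00]
(0.17, 0, 0.32) [0.71933365 0.00395918 0.32      ] [-1.14616072e-01  4.75670136e-01  1.00981631e+00 -4.44089210e-16
  1.65610621e+00  1.55718025e+00]
(0.17, 0, 0.2) [0.71933365 0.00395918 0.2       ] [-1.14616072e-01  5.32892157e-01  1.16902017e+00 -4.44089210e-16
  1.43968033e+00  1.55718025e+00]
(0, 0, 0.2) [0.5502 0.0211 0.2   ] [-1.18870988e-01  1.82818819e-01  1.63654524e+00 -4.44089210e-16
  1.32222859e+00  1.55292534e+00]
(-0.018, 0, 0.0925) [0.53229173 0.02291491 0.0925    ] [-1.19482752e-01  2.76695423e-01  1.76841481e+00 -4.44089210e-16
  1.09648242e+00  1.55231357e+00]
(-0.08, -0.055, 0.14) [ 0.46506213 -0.02555344  0.14      ] [-2.41036646e-01  7.41046908e-02  1.89486522e+00 -4.44089210e-16
  1.17262274e+00  1.43075968e+00]
(-0.08, -0.055, 0.04) [ 0.46506213 -0.02555344  0.04      ] [-2.41036646e-01  2.39095922e-01  1.95707223e+00 -4.44089210e-16
  9.45424500e-01  1.43075968e+00]
```

The flap is upright at about 1.57 rad, with its free edge at r≈0.15 m as specified. Now I shut the fingers, go up and over, and come down behind the flap.

```bash
python3 - <<'E'
from h import *
ctrl.gripper_to(0.0)
p=ctrl.get_position(); ctrl.move_l([p[0],p[1],.40],velocity=.25)
ctrl.reach(w(.185,0,.40),ROT)
print(ctrl.get_position(),ctrl.get_ft_force())
print(ctrl.move_l(w(.17,0,.21),velocity=.15,f_stop=6))
print(ctrl.get_time_s(),b(ctrl.get_position()),ctrl.get_ft_force(),ctrl.get_gripper_width())
a=ctrl.grab_frame("side"); t=ctrl.grab_frame("top")
cv2.imwrite("pics/m1.png",np.hstack([a[60:320,120:400],t[90:350,130:410]])[:,:,::-1])
E
```

```text
[0.73420352 0.00120439 0.40012756] [-0.00467376  0.81837896  0.32734611]
False
6.0083 [ 1.70937463e-01 -2.05757716e-05  2.11700781e-01] [0.50126459 0.31949566 0.12323695] 0.003961929931351928
```

View pics/m1.png

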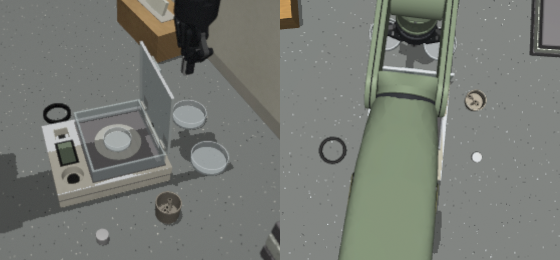

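The shut fingers hang behind the upright flap (tip at about (187,72) in the crop). Flap and dish are untouched. Now I sweep the arc in short steps.

```bash
python3 - <<'E'
from h import *
r=.122
def tcp(th):
    return w(HX-r*np.cos(th)+.005*np.sin(th)+.011, 0, HZ+r*np.sin(th)+.005*np.cos(th))
for th in np.r_[1.57:0.05:9j]:
    s=ctrl.move_l(tcp(th),velocity=.07,f_stop=12)
    print(round(th,2),s,b(ctrl.get_position()).round(4),np.round(ctrl.get_ft_force(),2))
    if s: break
print(ctrl.get_time_s())
a=ctrl.grab_frame("side"); 
cv2.imwrite("pics/m2.png",cv2.resize(a[60:320,120:400],None,fx=2,fy=2)[:,:,::-1])
E
```

```text
1.57 False [ 0.1233 -0.      0.2097] [ 0.17  0.03 -0.11]
1.38 False [0.0997 0.     0.2083] [-0.1  -0.63  0.61]
1.19 False [7.720e-02 1.000e-04 2.026e-01] [-0.58  0.6   0.27]
1.0 False [0.0561 0.     0.1927] [ 0.22 -0.24  0.7 ]
0.81 False [0.0373 0.     0.1791] [0.61 0.18 0.73]
0.62 False [0.0212 0.     0.1621] [ 0.81  0.44 -0.36]
0.43 False [0.0084 0.     0.1422] [-0.64  0.38  0.69]
0.24 False [-1.000e-04  0.000e+00  1.206e-01] [-0.17 -0.7   0.14]
0.05 False [-0.0043 -0.      0.0978] [-0.64 -0.86  0.26]
10.8
```

View pics/m2.png

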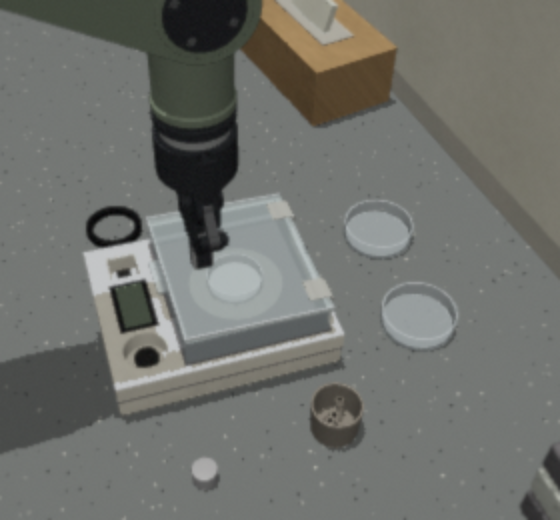

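The flap came down with the finger and is nearly flat, and the dish is in place. Now I press it home with a force stop, then back off and go above the tare well.

```bash
python3 - <<'E'
from h import *
print(ctrl.move_l(w(-.004,0,.084),velocity=.02,f_stop=7),b(ctrl.get_position()).round(4),np.round(ctrl.get_ft_force(),2))
ctrl.pause(.4)
print(b(ctrl.get_position()).round(4),np.round(ctrl.get_ft_force(),2))
ctrl.move_l(w(-.004,0,.16),velocity=.1)
ctrl.move_l(w(-.08,-.055,.14),velocity=.12)
ctrl.move_l(w(-.08,-.055,.075),velocity=.1,f_stop=5)
print(ctrl.get_time_s(),b(ctrl.get_position()).round(4),np.round(ctrl.get_ft_force(),2))
a=ctrl.grab_frame("side")
print(proj("side",ctrl.get_position()),proj("side",w(-.08,-.055,.055)))
cv2.imwrite("pics/m3.png",cv2.resize(a[140:280,150:330],None,fx=4,fy=4,interpolation=cv2.INTER_CUBIC)[:,:,::-1])
E
```

```text
True [-0.0032 -0.      0.0925] [-1.16  0.14  4.5 ]
[-0.0032  0.      0.0925] [-0.9   0.98  5.27]
14.2917 [-0.0794 -0.055   0.0754] [ 0.5  -0.92 -0.61]
[[191.95558776 226.48288391]] [[192.46300123 232.94773674]]
```

View pics/m3.png

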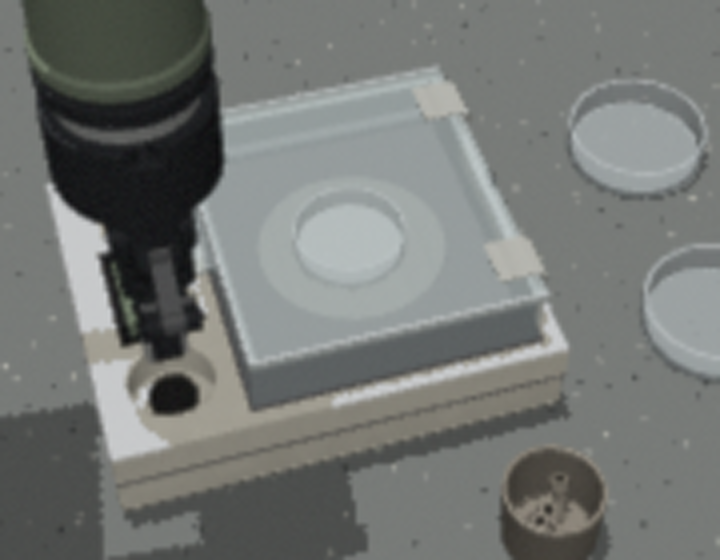

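The flap is shut: contact was at z=0.0925, its specified upper-face height. The fingertip hangs over the tare well, with the key at (193,238) in the side picture, about 2 px lower than I predicted. I'll cross-check the key position from both views before going in.

```bash
python3 - <<'E'
from h import *
im=cv2.imread("pics/side0.png"); g=cv2.cvtColor(im,cv2.COLOR_BGR2GRAY)
x0,y0=180,225
n,l,s,c=cv2.connectedComponentsWithStats(np.uint8(g[y0:250,x0:210]<50))
for i in range(1,n):
    if s[i,4]>15:
        uv=c[i]+[x0,y0]; print(s[i],uv,b(onz("side",uv,.043)),proj("side",w(-.08,-.055,.043)))
        uv2=[s[i,0]+s[i,2]/2-.5+x0,s[i,1]+s[i,3]/2-.5+y0]; print("bbox",b(onz("side",uv2,.043)))
        # triangulate with top
        o1,d1=ray("side",uv);o2,d2=ray("top",[274.62,252.15])
        A=np.c_[d1,-d2];k=np.linalg.lstsq(A,o2-o1,rcond=None)[0]
        p,q=o1+d1*k[0],o2+d2*k[1];print("tri",b((p+q)/2),"gap",np.linalg.norm(p-q))
print("top key",b(onz("top",[274.62,252.15],.043)))
# front/right bottom housing corners check in side: deck corners
for P in [(-.1175,-.095,.055),(-.1175,.095,.055),(.1175,-.095,.055)]: print(P,proj("side",w(*P)))
a=cv2.imread("pics/m3.png");
for P in [(-.1175,-.095,.055),(.1175,-.095,.055)]:
    u=(proj("side",w(*P))[0]-[150,140])*4; cv2.circle(a,tuple(int(v) for v in u),4,(0,0,255),1)
for t in np.linspace(0,6.28,60):
    for rr,z,col in((.022,.055,(0,0,255)),(.013,.043,(0,255,0))):
        u=(proj("side",w(-.08+rr*np.cos(t),-.055+rr*np.sin(t),z))[0]-[150,140])*4+2; cv2.circle(a,tuple(int(v) for v in u),1,col,-1)
cv2.imwrite("pics/m3b.png",a[280:560,20:420].repeat(2,0).repeat(2,1))
E
```

```text
[ 8  9 11  9 76] [192.96052632 238.35526316] [-0.08099541 -0.05941365  0.043     ] [[192.99251137 236.54397532]]
bbox [-0.08073686 -0.05856966  0.043     ]
tri [-0.07967455 -0.05505393  0.03706486] gap 0.001843522976867368
top key [-0.07876496 -0.05487381  0.043     ]
(-0.1175, -0.095, 0.055) [[177.50803866 253.47400874]]
(-0.1175, 0.095, 0.055) [[161.72596683 184.76289471]]
(0.1175, -0.095, 0.055) [[291.97790916 225.77401252]]
```

View pics/m3b.png

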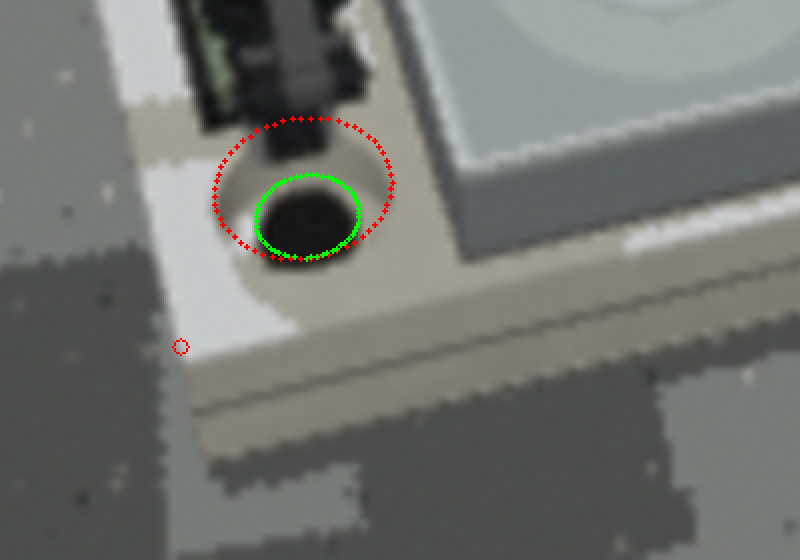

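The side view puts the key 4 mm further right than the top view. The same 1.5 px shift shows at the housing corner, so it is calibration error. I'll aim between the two (y = -0.0565); the tip still clears the well's wall. Now press gently under a force stop.

```bash
python3 - <<'E'
from h import *
x,y=-.0800,-.0565
s=ctrl.move_l(w(x,y,.046),velocity=.06,f_stop=4)
print(s,b(ctrl.get_position()).round(4),np.round(ctrl.get_ft_force(),2))
if not s:
    s=ctrl.move_l(w(x,y,.0375),velocity=.012,f_stop=8)
    print(s,b(ctrl.get_position()).round(4),np.round(ctrl.get_ft_force(),2))
    ctrl.pause(.5)
    print(b(ctrl.get_position()).round(4),np.round(ctrl.get_ft_force(),2),ctrl.get_time_s())
    a=ctrl.grab_frame("side")
    cv2.imwrite("pics/m4.png",a[:,:,::-1])
E
```

```text
False [-0.0802 -0.0565  0.0456] [-0.12 -0.57  0.15]
True [-0.0795 -0.0565  0.0391] [-0.    0.66  4.08]
[-0.0795 -0.0565  0.039 ] [-1.74  0.71  5.04] 16.1
```

The tip is at z=0.039 with 5 N, which matches full travel. I'll press slightly more for margin, then retract and check.

```bash
python3 - <<'E'
from h import *
x,y=-.0795,-.0565
s=ctrl.move_l(w(x,y,.0370),velocity=.01,f_stop=6); ctrl.pause(.5)
print(s,b(ctrl.get_position()).round(4),[np.round(ctrl.get_ft_force(),2) for _ in range(3)])
ctrl.move_l(w(x,y,.16),velocity=.08)
ctrl.move_l(w(-.12,-.20,.30),velocity=.2)
ctrl.reach([.132,-.5,.35],ROT)
ctrl.pause(.3)
print(ctrl.get_time_s(),np.round(ctrl.get_ft_force(),2))
a=ctrl.grab_frame("side"); t=ctrl.grab_frame("top")
cv2.imwrite("pics/m5.png",cv2.resize(np.hstack([a[90:320,140:360],t[110:340,150:370]]),None,fx=1.8,fy=1.8)[:,:,::-1])
t0=cv2.imread("pics/top0.png").astype(int)[:,:,::-1]
def cent(im,box,dark):
    X,Y,W,H=box; g=im[Y:Y+H,X:X+W].mean(2); m=(g<45) if dark else (g>150)
    v,u=np.nonzero(m); return np.round([u.mean()+X,v.mean()+Y],1),m.sum()
for n,bx,d in(("ring",(165,222,36,36),1),("weight",(318,238,18,18),0),("cup",(312,178,26,26),1),("tare",(265,243,20,19),1),("power",(221,241,12,13),1)): print(n,cent(t0,bx,d),cent(t.astype(int),bx,d))
E
```

```text
True [-0.0795 -0.0565  0.039 ] [array([-1.58,  0.09,  6.1 ]), array([-1.58,  0.09,  6.1 ]), array([-1.58,  0.09,  6.1 ])]
21.6083 [-0.11  0.31 -0.1 ]
ring (array([179. , 240.7]), np.int64(42)) (array([179.7, 240.4]), np.int64(45))
weight (array([326.6, 246.8]), np.int64(80)) (array([326.7, 246.7]), np.int64(78))
cup (array([nan, nan]), np.int64(0)) (array([nan, nan]), np.int64(0))
tare (array([274.7, 252.1]), np.int64(57)) (array([274.7, 252.1]), np.int64(57))
power (array([226.7, 247.2]), np.int64(17)) (array([226.6, 247.1]), np.int64(18))<stdin>:15: RuntimeWarning: Mean of empty slice.
  ret = ret.dtype.type(ret / rcount)
```

View pics/m5.png

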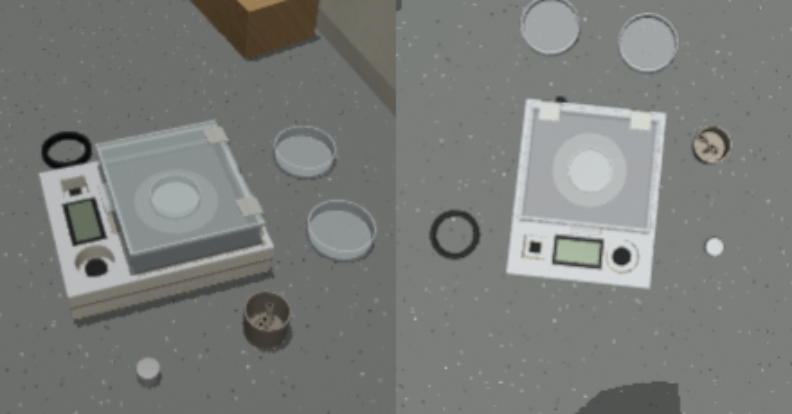

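The flap lies flat, both keys look up and unchanged, the dish is centred on the pan, and cup, ring and weight are in place. Handing in.

```bash
python3 -c "
from station import ctrl
ctrl.close_job(); print(ctrl.get_time_s())"
```

```text
the job is handed in; nothing more can be done
the job is handed in; nothing more can be done
```

The job is handed in, at about 21.6 s on the robot's clock. I pushed the flap shut from behind with the closed fingertips, then pressed the tare key right down and let it come up again. The hand-in gives no verdict.

- **Flap:** I pressed it home at about 5 N. The fingertip stopped at 92.5 mm, the height specified for the shut flap, and the last pictures show it lying flat.
- **Tare key:** I pressed it at 5 N and then 6 N, and held it for 0.5 s each time. The fingertip stopped at 39 mm, which is the full 4 mm of travel. In the last top picture the key looks the same as at the start.
- **Other things:** The power key and weight are within 0.1 px of where they began, and the ring within 1 px. The dish and cup look in place, but I checked them by eye only, because the dark-pixel mask found nothing for the cup. The arm ended clear, with about 0.3 N of force reading, which is noise.
- **Disagreement:** The side camera put the tare key about 4 mm further right than the top camera did. The same shift of about 1.5 px showed at the housing corner. I aimed between the two, and the fingertip showed no sign of touching the well's rim on the way in.

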